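Set the pull-and-turn stop of the pallet jig and load a pallet

ROBOT

A 6-joint arm with a two-finger parallel gripper is mounted at the origin on a cart in front of the work surface, level with it; the furniture and walls round the work are solid. World frame = base frame: x ahead of the robot, y to its left, z up, the work surface at z = 0. Lengths are in m, angles in rad, forces in N, time in s.
With the tool pointing down it reaches from about 0.275 to 1 m from the base axis. Payload 8.4 kg.
Tool frame: the origin (TCP) lies at the very end of the fingers, on their centre line; the grasp point (between the pads) lies 19 mm behind it; z points along the fingers, y is the line along which they close (so a half turn about z gives the same grasp; the last joint's range is limited). The gripper opens to 85 mm and grips with 20 to 120 N. Pads are 22 mm wide; open, the fingers measure 114 mm over their backs; the gripper's body (76 mm by 85 mm) begins 54 mm behind the grasp point. The pads swing forward as they close: fully open they stand 13 mm farther back than shut.
Start: joints at [-1.257, 0.353, 1.633, -0, 1.155, -0.002], TCP at [0.194, -0.594, 0.231] pointing down, gripper open.
Joint ranges: [-2.63, 2.63], [-0.92, 2.1], [0.06, 2.66], [-1.3, 4.44], [0, 2.69], [-3.02, 3.02]. Speed limits (rad/s): [2.22, 2.22, 2.79, 3.14, 3.14, 3.14].

INTERFACE

Orientations are given as a unit quaternion [x, y, z, w].
In Python, from cell import manip gives the robot as it stands. The module is installed in compiled form; this text tells all that it offers.
- The arm moves only by the tool apply_moves, never from a script. Its arguments are lists of equal length, an entry for each row: "claw": the opening, from 0 (shut) to 1 (fully open); "slide": the shift along the tool's x, y, z in m, a list of three; "spin": the turn about the tool's z in degrees. In form: {"claw": [claw, ...], "slide": [[dx, dy, dz], ...], "spin": [spin, ...]}. A call has 1 to 12 rows; each row is the pose to reach, as a shift and turn from the pose commanded when the call began, along the tool's axes at that moment; what a row does not reach only later rows make up. A row lasts 1/8 s, in which the tool goes at most 62.5 mm and 10.7 degrees, less where a joint would pass 70% of its speed; a pose out of reach is approached as far as the arm can. A call with a gripper value outside its range is refused whole. The fingers move at their own pace and stop on an object; "force" is the grip in N (left out, the last holds). Time passes only in rows, so rows that repeat a pose let the fingers close. It gives the time, the measured TCP pose, the force, the opening and the grip force at its end, in the units of the state.
- manip.read_state(): the state, without advancing time (a new reading comes with each control period).
- manip.get_image(name): name is "scene" or "top"; returns a dict with "pixels" (420x560x3 uint8, blue, green, red), "z_map" (420x560 float32, m along the optical axis (not along the pixel's ray), 0 where there is no reading), "fx", "fy", "cx", "cy" (pixels), "world_to_cam" (4x4, takes a point from world to camera coordinates). Camera axes: x right, y down, z forward; pixel columns grow to the right and rows downward; lengths in m; the calibration is good to about 2 mm. A picture is of the moment at which its call begins.
- manip.job_done(): hands the job in; it is judged then, once.
Trained networks look in a picture, given as the dict that the camera call returned (one of the last four; its "shot" number tells which), for a name from the list of things; names that differ only in an ending like _2 or _b are one class to them, and where a whole thing is asked for, a point or a joint stands for the part that bears it (a point fixed in the world has none). Each returns a list of dicts, best first, with "score" (0 to 1); they miss things now and then, are a little off and sometimes report something else, mostly with a low value. They report only what shows in the picture. A call takes as long as a camera call.
- manip.boxes_of(target, picture): "rect" ([left, top, right, bottom] in pixels, round what is visible of it).
The state is a dict: "time_s": time; "joint_pos": joint angles; "qd": joint speeds; "tau": joint torques, N m; "eef_pos": TCP position; "tcp_rot": TCP orientation; "ft_force": force on the tool from outside, world axes, zero at the start; "moment": the same for the moment, N m; "opening": finger opening in m; "finger_force": force on a finger pad.
Only numpy, scipy, OpenCV 4.12 (cv2) and the standard library are available. Lean on these libraries where they do the work, as an engineer would, in place of code of your own. Each camera call takes 0.05 s, during which the arm holds its last target. There are 200 camera calls.

TASK

Set the blue jig for the channel with the green disc: pull the yellow T-knob up against its spring, turn it until its orange stop arm stands square across that channel, and let it drop fully into the notch. Then lay the loose wooden pallet block lengthwise and upright, either way round, in that channel, slide it right up against the orange arm and let go. Leave the tape, glue bottle and glue brush undisturbed.

Things in the scene. Friction and masses are not known exactly. Their poses are not given: they have to be found in the camera images.
- jig: blue plate, 240 x 200 x 10 mm (x -185..+55, y -100..+100 in its frame), fixed; origin on the knob's axis at the plate's underside (table height); x points from the channel mouths towards the knob, z up. Two channels lie along x at y = +62 (left) and -62 mm (right). The knob stands on a steel crown with three notches, 80 mm across, top at z = 30 mm
- left_channel (a point): on the floor of the left channel (jig x -70, y +62, z 10 mm), where the pallet's origin comes when it touches the stop; jig axes. Each channel is the plate's top between two aluminium rails 6 mm wide, 10 mm high (tops 20 mm above the table), 45 mm clear between them, at jig x -145 to -112 and -40 to -16 mm; none between, to leave room for fingers
- right_channel (a point): the same point of the right channel (jig x -70, y -62, z 10 mm)
- green_disc: green disc, 24 mm diameter, 1.5 mm thick, on the plate in front of the mouth of the wanted channel, at x = -166, y = +62 or -62 mm of the jig; origin at its underside
- white_disc: white disc, the same, at the mouth of the other channel
- knob_grip (a point): point on the knob's vertical axis, 76 mm above the table (knob down), to grip: yellow T-bar 80 mm long (along this frame's x), 16 mm thick (y), 26 mm high (62 to 88 mm above the table); grip it across y. Below it a stem of 14 mm diameter, then a black hub up to 46 mm. The frame turns and lifts with the knob
- plunger (a joint): lift of the knob in m: 0 fully down in a notch, 0.022 pulled to its limit. A spring and its weight pull it down: about 6 N at 0, 10 N at the limit. A brass pin under the knob is clear of the notches above 0.010; let go between notches it stays up on the crown at about 0.0095
- selector (a joint): angle of the knob about vertical in rad, positive anticlockwise from above. Notches at -1.047, 0, +1.047 with 0.05 play; let down within about 0.1 of a notch it drops in. Starts in notch 0, where no channel is stopped; at +1.047 the left arm stands across the left channel (jig y +62), at -1.047 the right arm across the right one. Cannot turn while down
- stop_left_face (a point): middle of the stop face of the orange arm for the left channel, 62 mm from the knob's axis, 28 mm above the table when down; arm 12 mm thick, its face 15 to 43 mm above the table, ends 87 mm from the axis. Its x axis is normal to the face, pointing into the arm; with the knob at +1.047 it lies along jig x and the face is at jig x = -6 mm
- stop_right_face (a point): the same for the right channel; square at -1.047
- pallet: loose wooden pallet block lying flat beside the jig, 128 (x) x 33 (y) x 28 mm high, with a small wire hook on top at its +x end, about 75 g; origin in the middle of its underside (ends at x = -64 and +64 mm); grip across its 33 mm width near the middle
- masking_tape: bystander: roll of masking tape, 96 mm across, 25 mm high, origin under its centre
- glue_bottle: bystander: white glue bottle with red cap, 52 mm wide, 130 mm high, upright, origin under its centre
- glue_brush: bystander: flat glue brush with wooden handle, 158 mm long, 10 mm high, lying, origin under its centre

How it is judged:
By the outcome, as a careful person would: the job done as asked, in the order asked, and still so for the second after the job is handed in, with the robot touching nothing.
It also fails if it takes over 54 s, if anything falls off the work surface, if the arm or the gripper's body presses on something with over 40 N, if the wrist force passes 120 N, or if a joint passes its speed limit or range.

## Working session

There is one attempt and no reset: what is moved stays moved. The work goes in short steps, Python scripts to look and compute and a tool call to move; the robot and the scene stay as the last step left them, time stands still between calls to the robot, and variables do not carry over. Pictures are saved under pics/ and viewed, at most 10 in all, crops included, and the job is handed in when it is done.

Besides the shell and the picture viewer there is one more tool, called by a JSON object that holds its "method" and its "body", one argument or row to a line. apply_moves: Moves the arm, as the interface text tells. Its arguments: {"type":"object","properties":{"claw":{"type":"array","items":{"type":"number"}},"slide":{"type":"array","items":{"type":"array","items":{"type":"number"}}},"spin":{"type":"array","items":{"type":"number"}},"force":{"type":"number"}},"required":["claw","slide","spin"]}

```bash
mkdir -p pics; cat > h.py <<'E'
import numpy as np, cv2
from cell import manip
def shot(n,save=None):
    p=manip.get_image(n)
    if save: cv2.imwrite('pics/'+save+'.png',p['pixels'])
    return p
def cloud(p):
    z=p['z_map']; v,u=np.mgrid[:z.shape[0],:z.shape[1]]
    c=np.stack([(u-p['cx'])/p['fx']*z,(v-p['cy'])/p['fy']*z,z,np.ones_like(z)],-1)
    w=c@np.linalg.inv(p['world_to_cam']).T
    w=w[...,:3]; w[z==0]=np.nan
    return w
E
python3 - <<'E'
from h import *
print(manip.read_state())
for n in('top','scene'):
    p=shot(n,n+'0'); w=cloud(p)
    for t in['jig','green_disc','white_disc','knob_grip','stop_left_face','stop_right_face','pallet','masking_tape','glue_bottle','glue_brush']:
        for b in manip.boxes_of(t,p)[:2]:
            l,tp,r,bo=b['rect']; c=w[int((tp+bo)/2),int((l+r)/2)]
            print(n,t,round(b['score'],2),np.round(b['rect']),np.round(c,3))
E
```

```text
{'time_s': 0.0, 'joint_pos': array([-1.25737200e+00,  3.53673874e-01,  1.63415230e+00, -1.66520273e-05,
        1.15523100e+00, -2.42121151e-03]), 'qd': array([ 0.00163409,  0.0001545 , -0.00021377,  0.00071759,  0.00063487,
        0.00093948]), 'tau': array([-7.87403078e-04, -6.05256701e+01, -3.42058110e+01,  9.77515924e-05,
        9.65032697e-03, -2.02309320e-05]), 'eef_pos': array([ 0.19396618, -0.59361457,  0.23053786]), 'tcp_rot': array([ 9.87555300e-01,  1.57270448e-01, -1.20932010e-04, -7.22243632e-04]), 'ft_force': array([-0.26252001,  0.5869012 , -0.09652773]), 'moment': array([-0.00378221, -0.00841588, -0.06020516]), 'finger_force': 0.0, 'opening': 0.08531270313883542}
top jig 0.87 [216. 165. 303. 263.] [0.57  0.018 0.009]
top green_disc 0.59 [228. 238. 238. 247.] [0.487 0.097 0.006]
top white_disc 0.48 [222. 164. 301. 260.] [0.576 0.012 0.009]
top knob_grip 0.75 [257. 162. 284. 207.] [ 0.655 -0.014  0.042]
top stop_left_face 0.41 [253. 166. 262. 188.] [0.682 0.024 0.009]
top stop_right_face 0.61 [367. 185. 391. 206.] [ 0.615 -0.315  0.093]
top stop_right_face 0.51 [272. 170. 282. 184.] [ 0.678 -0.035  0.046]
top pallet 0.94 [157. 198. 174. 237.] [0.558 0.29  0.03 ]
top masking_tape 0.78 [366. 230. 401. 258.] [ 0.483 -0.354 -0.003]
top glue_bottle 0.83 [365. 184. 388. 205.] [ 0.619 -0.312  0.086]
top glue_brush 0.82 [161. 278. 209. 284.] [0.373 0.231 0.007]
scene jig 0.57 [233. 191. 319. 266.] [ 0.567 -0.     0.01 ]
scene green_disc 0.37 [262. 255. 265. 256.] [0.484 0.086 0.012]
scene knob_grip 0.82 [244. 188. 276. 219.] [ 0.667 -0.     0.037]
scene pallet 0.74 [178. 247. 206. 284.] [0.54  0.279 0.025]
scene glue_brush 0.68 [209. 287. 261. 321.] [0.367 0.233 0.012]
```

View pics/top0.png

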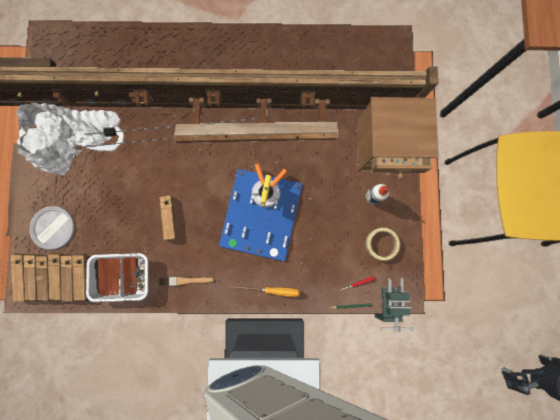

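View pics/scene0.png

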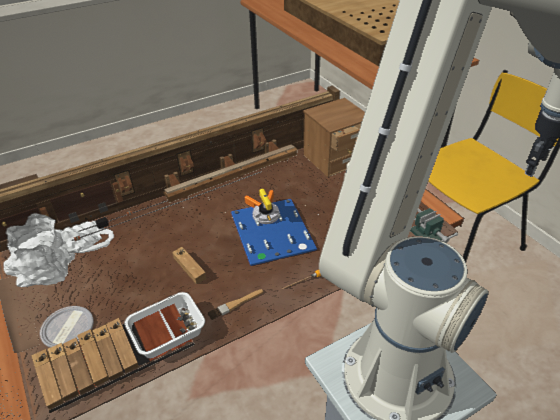

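The green disc is at top (232,243), which is the left channel. The white disc is at (274,252), the knob at (266,188) and the pallet at (167,218), with its hook at the far end. Next I'll get accurate poses.

```bash
cat >> h.py <<'E'
def mask(p,lo,hi,roi):
    h=cv2.cvtColor(p['pixels'],cv2.COLOR_BGR2HSV); m=cv2.inRange(h,lo,hi)
    k=np.zeros_like(m); l,t,r,b=roi; k[t:b,l:r]=255
    return (m&k)>0
def plane(p,uv,z):
    "pixels intersected with the horizontal plane z"
    T=np.linalg.inv(p['world_to_cam']); uv=np.atleast_2d(uv).astype(float)
    d=np.c_[(uv[:,0]-p['cx'])/p['fx'],(uv[:,1]-p['cy'])/p['fy'],np.ones(len(uv))]@T[:3,:3].T
    o=T[:3,3]; return o+d*((z-o[2])/d[:,2])[:,None]
def proj(p,X):
    c=np.c_[np.atleast_2d(X),np.ones(len(np.atleast_2d(X)))]@p['world_to_cam'].T
    return np.c_[c[:,0]/c[:,2]*p['fx']+p['cx'],c[:,1]/c[:,2]*p['fy']+p['cy']]
E
python3 - <<'E'
from h import *
p=shot('top'); w=cloud(p); print('cam',np.linalg.inv(p['world_to_cam'])[:3,3],p['fx'])
m=mask(p,(105,120,40),(125,255,255),(205,155,315,275))
uv=np.argwhere(m)[:,::-1]; W=plane(p,uv,.010)
r=cv2.minAreaRect((W[:,:2]*1000).astype(np.float32)); print('jig',r); 
b=cv2.boxPoints(r); print(b)
g=mask(p,(45,100,40),(80,255,255),(220,230,245,255)); print('green',g.sum(),plane(p,np.argwhere(g)[:,::-1],.0115).mean(0))
g=mask(p,(0,0,190),(180,40,255),(267,245,282,259)); print('white',g.sum(),plane(p,np.argwhere(g)[:,::-1],.0115).mean(0))
y=mask(p,(22,140,100),(34,255,255),(250,165,285,215)); W=w[y]; W=W[W[:,2]>.075]; print('yel',y.sum(),len(W),W.mean(0),cv2.minAreaRect((plane(p,np.argwhere(y)[:,::-1],.088)[:,:2]*1000).astype(np.float32)))
z=w[190:250,150:185]; s=z[(z[...,2]>.018)]; print('pal',len(s),np.median(s,0),cv2.minAreaRect((s[:,:2]*1000).astype(np.float32)))
c=p['pixels']; c1=cv2.resize(c[155:270,150:310],None,fx=5,fy=5,interpolation=cv2.INTER_CUBIC)
cv2.imwrite('pics/c1.png',c1)
E
```

```text
cam [ 0.42631039 -0.00184289  1.17882462] 396.29207972072146
jig ((570.1558837890625, 12.814598083496094), (197.48876953125, 237.88218688964844), 77.33006286621094)
[[ 432.453     -57.437473]
 [ 664.5427   -109.613205]
 [ 707.85876    83.066666]
 [ 475.76904   135.2424  ]]
green 41 [0.48530153 0.09520248 0.0115    ]
white 52 [ 0.45858862 -0.02541251  0.0115    ]
yel 140 133 [ 0.63313186 -0.00119427  0.08623493] ((632.6275634765625, -1.4291934967041016), (17.528430938720703, 79.00785064697266), 79.19742584228516)
pal 486 [0.5555389  0.28593615 0.02539222] ((558.350830078125, 287.4113464355469), (128.75027465820312, 33.544105529785156), 7.338776111602783)
```

View pics/c1.png

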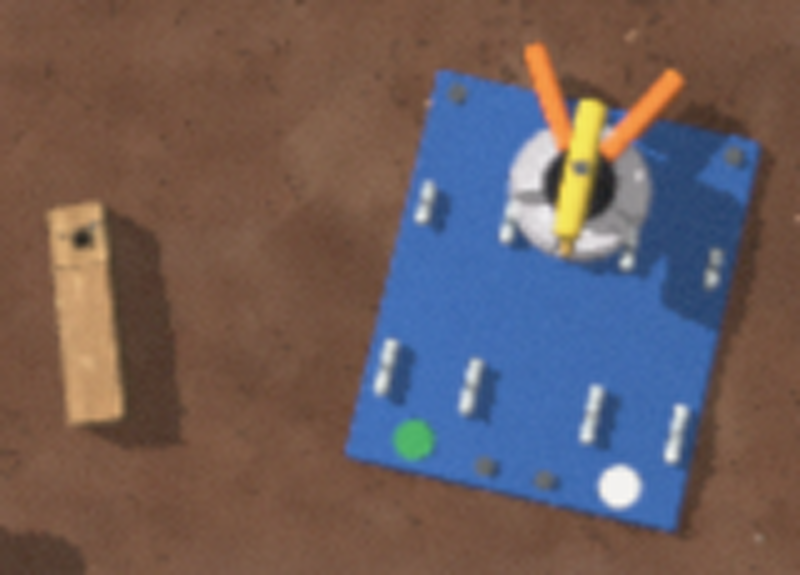

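```bash
cat >> h.py <<'E'
from scipy.spatial.transform import Rotation as Ro
J=np.array([.6335,-.0013]); JY=-12.6
def jig(x,y):
    a=np.radians(JY); return J+[x*np.cos(a)-y*np.sin(a),x*np.sin(a)+y*np.cos(a)]
def go(xyz,yaw):
    s=manip.read_state(); R=Ro.from_quat(s['tcp_rot']); M=R.as_matrix()
    phi=np.degrees(np.arctan2(M[1,0],M[0,0])); d=M.T@(np.array(xyz)-s['eef_pos'])
    print('t',round(s['time_s'],2),'tcp',np.round(s['eef_pos'],4),'phi',round(phi,2),'slide',np.round(d,4),'spin',round((phi-yaw+90)%180-90,2),'open',round(s['opening'],4),'F',np.round(s['ft_force'],1),'q6',s['joint_pos'][5])
E
python3 -c "
from h import *
go([*J,.13],JY)"
```

```text
t 1.15 tcp [ 0.1941 -0.5941  0.2313] phi 18.09 slide [ 0.6018 -0.427   0.1013] spin 30.69 open 0.0855 F [-1.2  0.8 -0.5] q6 -0.0024016761473629167
```

{"method": "apply_moves", "body": {
  "claw": [0.6, 0.6, 0.6, 0.6, 0.6, 0.6, 0.6, 0.6, 0.6, 0.6, 0.6, 0.6],
  "slide": [
    [0.602, -0.4265, 0.1],
    [0.602, -0.4265, 0.1],
    [0.602, -0.4265, 0.1],
    [0.602, -0.4265, 0.1],
    [0.602, -0.4265, 0.1],
    [0.602, -0.4265, 0.1],
    [0.602, -0.4265, 0.1],
    [0.602, -0.4265, 0.1],
    [0.602, -0.4265, 0.1],
    [0.602, -0.4265, 0.1],
    [0.602, -0.4265, 0.1],
    [0.602, -0.4265, 0.1]
  ],
  "spin": [30.7, 30.7, 30.7, 30.7, 30.7, 30.7, 30.7, 30.7, 30.7, 30.7, 30.7, 30.7],
  "force": 60
}}

```text
time_s: 2.65
eef_pos: [0.6351, 0.0003, 0.1311]
tcp_rot: [0.994, -0.11, 0.0, 0.0]
ft_force: [1.0, -0.8, 1.0]
opening: 0.051
finger_force: 0.0
```

```bash
python3 -c "
from h import *
go([*J,.058],JY)"
```

```text
t 2.65 tcp [6.351e-01 3.000e-04 1.311e-01] phi -12.58 slide [-0.0013  0.0019  0.0731] spin 0.02 open 0.051 F [ 1.  -0.8  1. ] q6 1.7884721942796629
```

{"method": "apply_moves", "body": {
  "claw": [0.6, 0.6, 0.6, 0.6],
  "slide": [
    [0, 0, 0.03],
    [0, 0, 0.055],
    [0, 0, 0.072],
    [0, 0, 0.072]
  ],
  "spin": [0, 0, 0, 0]
}}

```text
time_s: 3.15
eef_pos: [0.633, -0.0019, 0.0582]
tcp_rot: [0.994, -0.11, -0.001, 0.0]
ft_force: [-0.6, -0.8, -0.8]
opening: 0.0512
finger_force: 0.0
```

{"method": "apply_moves", "body": {
  "claw": [0.1, 0.1, 0.1, 0.1, 0.1],
  "slide": [
    [0, 0, 0],
    [0, 0, 0],
    [0, 0, 0],
    [0, 0, 0],
    [0, 0, 0]
  ],
  "spin": [0, 0, 0, 0, 0]
}}

```text
time_s: 3.78
eef_pos: [0.6346, -0.0023, 0.0606]
tcp_rot: [0.994, -0.11, 0.001, 0.0]
ft_force: [-0.7, -3.0, 7.0]
opening: 0.0154
finger_force: 59.4
```

```bash
python3 -c "
from h import *
go([*J,.058],JY)"
```

```text
t 3.77 tcp [ 0.6346 -0.0023  0.0606] phi -12.6 slide [-0.0013 -0.0007  0.0026] spin -0.0 open 0.0154 F [-0.7 -3.   7. ] q6 1.7856929776112294
```

{"method": "apply_moves", "body": {
  "claw": [0.1, 0.1, 0.1, 0.1],
  "slide": [
    [0, 0, -0.007],
    [0, 0, -0.014],
    [0, 0, -0.019],
    [0, 0, -0.019]
  ],
  "spin": [0, 0, 0, 0]
}}

```text
time_s: 4.28
eef_pos: [0.6342, -0.0021, 0.0785]
tcp_rot: [0.994, -0.11, 0.0, 0.0]
ft_force: [3.7, -4.3, -9.0]
opening: 0.0147
finger_force: 58.4
```

```bash
python3 - <<'E'
from h import *
go([*J,.058],JY)
E
```

```text
t 4.28 tcp [ 0.6342 -0.0021  0.0785] phi -12.6 slide [-0.0009 -0.0007  0.0205] spin -0.0 open 0.0147 F [ 3.7 -4.3 -9. ] q6 1.785728409041806
```

{"method": "apply_moves", "body": {
  "claw": [0.1, 0.1, 0.1, 0.1, 0.1, 0.1, 0.1, 0.1, 0.1],
  "slide": [
    [0, 0, 0],
    [0, 0, 0],
    [0, 0, 0],
    [0, 0, 0],
    [0, 0, 0],
    [0, 0, 0],
    [0, 0, 0],
    [0, 0, 0],
    [0, 0, 0]
  ],
  "spin": [-8, -16, -24, -32, -40, -48, -56, -60, -60]
}}

```text
time_s: 5.4
eef_pos: [0.6338, -0.0013, 0.078]
tcp_rot: [0.916, 0.402, 0.0, -0.0]
ft_force: [3.3, 0.3, -8.8]
opening: 0.0151
finger_force: 58.5
```

```bash
python3 - <<'E'
from h import *
go([*J,.058],JY+60)
print(manip.read_state()['moment'])
E
```

```text
t 5.4 tcp [ 0.6338 -0.0013  0.078 ] phi 47.35 slide [-0.0002 -0.0002  0.02  ] spin -0.05 open 0.0151 F [ 3.3  0.3 -8.8] q6 0.7390698709454009
[ 0.19866765 -0.58175137  0.00150996]
```

{"method": "apply_moves", "body": {
  "claw": [0.1, 0.1, 0.1, 0.1, 0.1],
  "slide": [
    [0, 0, 0.006],
    [0, 0, 0.012],
    [0, 0, 0.017],
    [0, 0, 0.019],
    [0, 0, 0.019]
  ],
  "spin": [0, 0, 0, 0, 0]
}}

```text
time_s: 6.02
eef_pos: [0.6341, -0.0014, 0.0606]
tcp_rot: [0.916, 0.402, 0.0, -0.0]
ft_force: [-2.6, 2.8, 6.4]
opening: 0.0149
finger_force: 60.9
```

{"method": "apply_moves", "body": {
  "claw": [0.6, 0.6, 0.6, 0.6],
  "slide": [
    [0, 0, 0],
    [0, 0, 0],
    [0, 0, 0],
    [0, 0, 0]
  ],
  "spin": [0, 0, 0, 0]
}}

```text
time_s: 6.52
eef_pos: [0.6338, -0.0018, 0.0592]
tcp_rot: [0.916, 0.402, -0.0, -0.0]
ft_force: [0.2, -0.0, -0.5]
opening: 0.0515
finger_force: 0.0
```

{"method": "apply_moves", "body": {
  "claw": [0.6, 0.6, 0.6, 0.6],
  "slide": [
    [0, 0, -0.05],
    [0, 0, -0.11],
    [0, 0, -0.12],
    [0, 0, -0.12]
  ],
  "spin": [0, 0, 0, 0]
}}

```text
time_s: 7.02
eef_pos: [0.6341, -0.0018, 0.1798]
tcp_rot: [0.916, 0.402, 0.001, 0.0]
ft_force: [0.4, 0.6, 0.5]
opening: 0.0511
finger_force: 0.0
```

```bash
python3 - <<'E'
from h import *
p=shot('top'); W=cloud(p)
m=(mask(p,(0,100,80),(180,255,255),(150,190,185,250)))
z=W[190:250,150:185]; s=z[(z[...,2]>.018)]; print('pal',np.median(s,0),cv2.minAreaRect((s[:,:2]*1000).astype(np.float32)))
z=W[...,2]; mm=np.zeros(z.shape,bool); mm[190:250,150:185]=True
uv=np.argwhere(mm&(z>.023)&(z<.031))[:,::-1]; print(cv2.minAreaRect((plane(p,uv,.028)[:,:2]*1000).astype(np.float32)))
go([.558,.287,.16],7.5)
E
```

```text
pal [0.55508389 0.28631237 0.02541924] ((558.3443603515625, 287.75408935546875), (127.96206665039062, 33.637168884277344), 8.013830184936523)
((558.0951538085938, 286.0710144042969), (127.51170349121094, 32.35397720336914), 7.746358394622803)
t 7.08 tcp [ 0.6333 -0.0017  0.1785] phi 47.39 slide [ 0.1616 -0.2509  0.0185] spin 39.89 open 0.0509 F [-0.1  0.3 -1.3] q6 0.7385402467814426
```

{"method": "apply_moves", "body": {
  "claw": [0.8, 0.8, 0.8, 0.8, 0.8, 0.8, 0.8, 0.8],
  "slide": [
    [0.161, -0.2505, 0.058],
    [0.161, -0.2505, 0.058],
    [0.161, -0.2505, 0.058],
    [0.161, -0.2505, 0.058],
    [0.161, -0.2505, 0.058],
    [0.161, -0.2505, 0.058],
    [0.161, -0.2505, 0.058],
    [0.161, -0.2505, 0.058]
  ],
  "spin": [39.6, 39.6, 39.6, 39.6, 39.6, 39.6, 39.6, 39.6]
}}

```text
time_s: 8.07
eef_pos: [0.5587, 0.2849, 0.1208]
tcp_rot: [0.998, 0.067, -0.0, 0.0]
ft_force: [-0.6, -0.6, -0.2]
opening: 0.0683
finger_force: 0.0
```

```bash
python3 - <<'E'
from h import *
p=shot('top'); W=cloud(p)
m=mask(p,(0,150,100),(19,255,255),(230,150,310,230)); m=m|mask(p,(0,150,100),(14,255,255),(230,150,310,230))
s=W[m]; print('orange z',np.round(np.percentile(s[:,2],[10,50,90]),4),len(s))
y=mask(p,(22,140,100),(34,255,255),(245,165,290,215)); print('yel z',np.median(W[y][:,2]),cv2.minAreaRect((plane(p,np.argwhere(y)[:,::-1],.088)[:,:2]*1000).astype(np.float32)))
c=cv2.resize(p['pixels'][150:270,150:310],None,fx=5,fy=5,interpolation=cv2.INTER_CUBIC)
q=proj(p,[[*jig(-6,87),.043],[*jig(-6,37),.043],[*jig(6,87),.043]])
for a in q: cv2.circle(c,tuple(int(v) for v in (a-[150,150])*5),3,(255,0,255),-1)
cv2.imwrite('pics/c2.png',c)
go([.558,.2865,.006],7.8)
E
```

```text
orange z [0.0355 0.0413 0.0447] 166
yel z 0.08586599949307794 ((630.4058227539062, -2.055267333984375), (75.72649383544922, 17.940078735351562), 44.90157699584961)
t 8.12 tcp [0.5588 0.285  0.121 ] phi 7.7 slide [-0.0006 -0.0017  0.115 ] spin -0.1 open 0.0685 F [ 0.3 -0.4  0.6] q6 1.9057784624690752
```

View pics/c2.png

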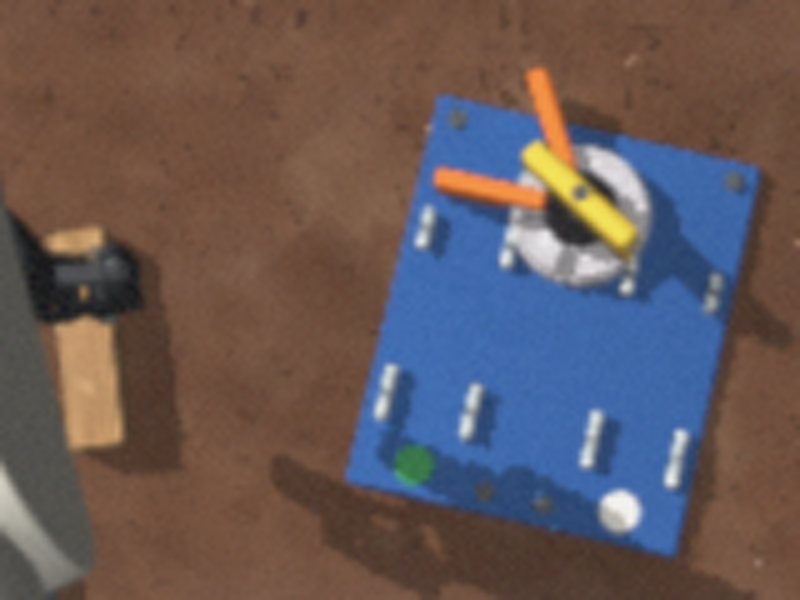

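{"method": "apply_moves", "body": {
  "claw": [0.8, 0.8, 0.8, 0.8, 0.8],
  "slide": [
    [0, -0.001, 0.04],
    [0, -0.001, 0.08],
    [0, -0.001, 0.105],
    [0, -0.001, 0.115],
    [0, -0.001, 0.115]
  ],
  "spin": [0, 0, 0, 0, 0]
}}

```text
time_s: 8.75
eef_pos: [0.5586, 0.2867, 0.0063]
tcp_rot: [0.998, 0.067, -0.0, 0.0]
ft_force: [-0.5, -0.2, -0.0]
opening: 0.0686
finger_force: 0.0
```

{"method": "apply_moves", "body": {
  "claw": [0.2, 0.2, 0.2, 0.2, 0.2],
  "slide": [
    [0, 0, 0],
    [0, 0, 0],
    [0, 0, 0],
    [0, 0, 0],
    [0, 0, 0]
  ],
  "spin": [0, 0, 0, 0, 0],
  "force": 40
}}

```text
time_s: 9.38
eef_pos: [0.5592, 0.2878, 0.0076]
tcp_rot: [0.998, 0.068, 0.001, -0.0]
ft_force: [-1.2, -1.1, 5.5]
opening: 0.0316
finger_force: 40.9
```

{"method": "apply_moves", "body": {
  "claw": [0.2, 0.2, 0.2, 0.2],
  "slide": [
    [0, 0, -0.02],
    [0, 0, -0.06],
    [0, 0, -0.08],
    [0, 0, -0.08]
  ],
  "spin": [0, 0, 0, 0]
}}

```text
time_s: 9.88
eef_pos: [0.5595, 0.288, 0.0884]
tcp_rot: [0.998, 0.068, 0.002, -0.001]
ft_force: [0.2, -0.3, -0.9]
opening: 0.0311
finger_force: 40.0
```

```bash
python3 - <<'E'
from h import *
go([*jig(-90,62),.07],JY)
p=shot('scene'); l=shot('top')
print(proj(l,[[*jig(-6,87),.043],[*jig(-6,37),.043]]))
c=cv2.resize(p['pixels'][170:300,150:330],None,fx=4.4,fy=4.4,interpolation=cv2.INTER_CUBIC); cv2.imwrite('pics/s2.png',c)
E
```

```text
t 9.88 tcp [0.5595 0.288  0.0884] phi 7.8 slide [-62.7125 -89.1844  -0.093 ] spin 20.4 open 0.0311 F [ 0.2 -0.3 -0.9] q6 1.9076431156042535
[[-28488.92806198  -4293.97332183]
 [-19782.53392688  -1097.24417536]]
```

View pics/s2.png

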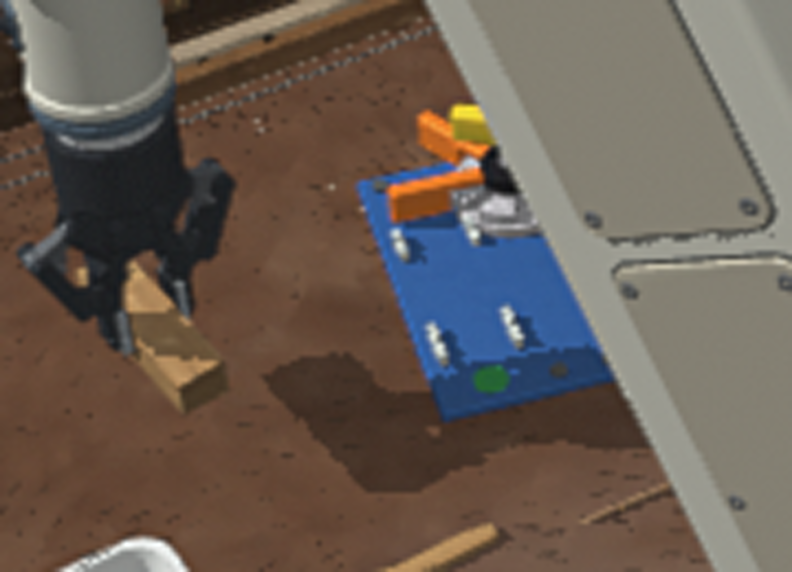

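```bash
sed -i 's/J+\[x\*/J+np.array([x*/; s/x\*np.sin(a)+y\*np.cos(a)\]/x*np.sin(a)+y*np.cos(a)])\/1000/' h.py; python3 - <<'E'
from h import *
go([*jig(-88,62),.07],JY)
l=shot('top')
print(proj(l,[[*jig(-6,87),.043],[*jig(-6,37),.043]])); W=cloud(l)
m=mask(l,(0,150,100),(19,255,255),(225,175,250,200)); print(W[m].mean(0),np.argwhere(m).mean(0), plane(l,np.argwhere(m)[:,::-1],.043).mean(0)[:2],[jig(0,y) for y in(60,87)])
E
```

```text
t 9.97 tcp [0.5579 0.2871 0.0858] phi 7.79 slide [-0.0251  0.2072  0.0159] spin 20.39 open 0.0313 F [-0.3 -0.1 -1.4] q6 1.907661815150534
[[235.83044465 186.403762  ]
 [252.58834299 190.19793692]]
[nan nan nan] [186.87755102 243.51020408] [0.64536245 0.06259127] [array([0.64658859, 0.05725501]), array([0.65247846, 0.08360476])]
```

{"method": "apply_moves", "body": {
  "claw": [0.2, 0.2, 0.2, 0.2, 0.2, 0.2, 0.2],
  "slide": [
    [-0.005, 0.05, 0.005],
    [-0.014, 0.1, 0.01],
    [-0.02, 0.15, 0.016],
    [-0.025, 0.19, 0.016],
    [-0.025, 0.207, 0.016],
    [-0.025, 0.207, 0.016],
    [-0.025, 0.207, 0.016]
  ],
  "spin": [5, 10, 15, 20, 20.4, 20.4, 20.4]
}}

```text
time_s: 10.9
eef_pos: [0.5617, 0.0799, 0.07]
tcp_rot: [0.994, -0.109, -0.0, -0.0]
ft_force: [-0.2, 0.4, -0.3]
opening: 0.0313
finger_force: 40.1
```

```bash
python3 - <<'E'
from h import *
go([*jig(-88,62),.020],JY)
l=shot('top'); c=l['pixels'].copy()
c=cv2.resize(c[150:270,190:330],None,fx=5,fy=5,interpolation=cv2.INTER_CUBIC)
cv2.imwrite('pics/c3.png',c)
E
```

```text
t 10.9 tcp [0.5617 0.0799 0.07  ] phi -12.53 slide [-0.0002  0.0016  0.05  ] spin 0.07 open 0.0313 F [-0.2  0.4 -0.3] q6 1.9276305955327122
```

View pics/c3.png

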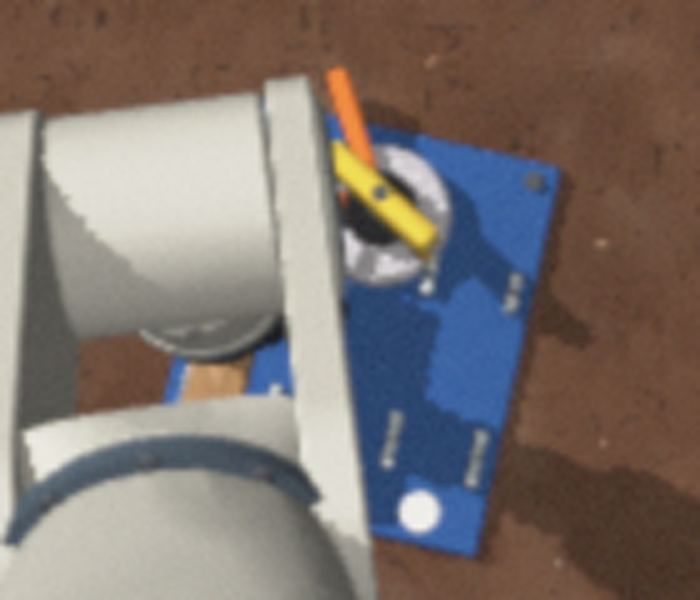

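{"method": "apply_moves", "body": {
  "claw": [0.2, 0.2, 0.2, 0.2, 0.2, 0.2],
  "slide": [
    [0, 0.001, 0.02],
    [0, 0.001, 0.035],
    [0, 0.001, 0.045],
    [0, 0.001, 0.05],
    [0, 0.001, 0.0525],
    [0, 0.001, 0.0525]
  ],
  "spin": [0, 0, 0, 0, 0, 0]
}}

```text
time_s: 11.7
eef_pos: [0.5617, 0.0779, 0.018]
tcp_rot: [0.994, -0.11, 0.0, -0.0]
ft_force: [-0.0, -0.8, -1.3]
opening: 0.0314
finger_force: 40.1
```

```bash
python3 - <<'E'
from h import *
go([*jig(-68,62),.017],JY)
p=shot('scene'); c=cv2.resize(p['pixels'][170:300,200:340],None,fx=4.4,fy=4.4,interpolation=cv2.INTER_CUBIC); cv2.imwrite('pics/s3.png',c)
E
```

```text
t 11.7 tcp [0.5617 0.0779 0.018 ] phi -12.61 slide [ 0.0193 -0.0003  0.001 ] spin -0.01 open 0.0314 F [-0.  -0.8 -1.3] q6 1.9260050038573153
```

View pics/s3.png

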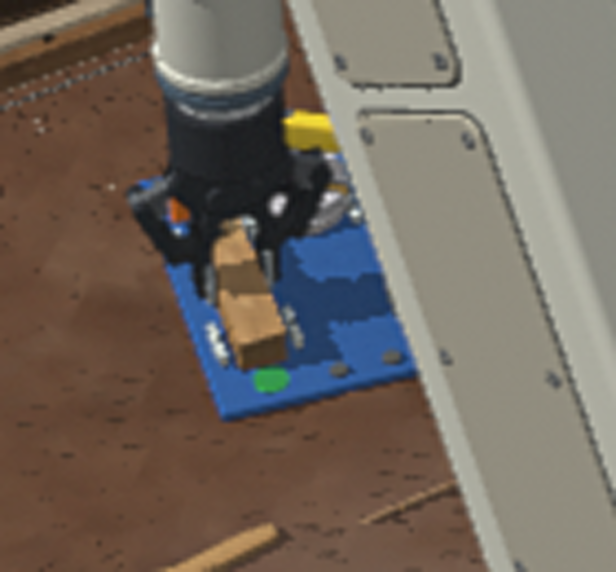

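{"method": "apply_moves", "body": {
  "claw": [0.2, 0.2, 0.2, 0.2, 0.2, 0.2],
  "slide": [
    [0, 0, 0.0015],
    [0.004, 0, 0.0015],
    [0.008, 0, 0.0015],
    [0.012, 0, 0.0015],
    [0.014, 0, 0.0015],
    [0.014, 0, 0.0015]
  ],
  "spin": [0, 0, 0, 0, 0, 0]
}}

```text
time_s: 12.5
eef_pos: [0.5725, 0.0752, 0.0176]
tcp_rot: [0.994, -0.11, -0.002, 0.0]
ft_force: [-14.6, 3.9, 24.0]
opening: 0.0315
finger_force: 43.1
```

{"method": "apply_moves", "body": {
  "claw": [0.2, 0.2, 0.2],
  "slide": [
    [0.001, 0, 0],
    [0.002, 0, 0],
    [0.002, 0, 0]
  ],
  "spin": [0, 0, 0]
}}

```text
time_s: 12.88
eef_pos: [0.5744, 0.0748, 0.0176]
tcp_rot: [0.994, -0.11, -0.002, 0.0]
ft_force: [-14.5, 3.6, 22.7]
opening: 0.0313
finger_force: 43.1
```

{"method": "apply_moves", "body": {
  "claw": [0.2, 0.2, 0.2],
  "slide": [
    [0.001, 0, 0],
    [0.002, 0, 0],
    [0.002, 0, 0]
  ],
  "spin": [0, 0, 0]
}}

```text
time_s: 13.25
eef_pos: [0.5764, 0.0744, 0.0176]
tcp_rot: [0.994, -0.11, -0.002, 0.0]
ft_force: [-15.0, 2.4, 23.1]
opening: 0.0318
finger_force: 43.0
```

{"method": "apply_moves", "body": {
  "claw": [0.2, 0.2, 0.2],
  "slide": [
    [0, 0, -0.001],
    [0.001, 0, -0.0012],
    [0.001, 0, -0.0012]
  ],
  "spin": [0, 0, 0]
}}

```text
time_s: 13.62
eef_pos: [0.5805, 0.0737, 0.0176]
tcp_rot: [0.994, -0.11, 0.0, -0.0]
ft_force: [0.4, 0.4, 2.0]
opening: 0.0313
finger_force: 40.6
```

{"method": "apply_moves", "body": {
  "claw": [0.2, 0.2, 0.2],
  "slide": [
    [0.001, 0, 0],
    [0.002, 0, 0],
    [0.002, 0, 0]
  ],
  "spin": [0, 0, 0]
}}

```text
time_s: 14.0
eef_pos: [0.581, 0.0735, 0.0176]
tcp_rot: [0.994, -0.11, -0.001, 0.0]
ft_force: [-5.8, 1.9, 8.2]
opening: 0.0313
finger_force: 41.2
```

{"method": "apply_moves", "body": {
  "claw": [0.2, 0.2, 0.2, 0.2],
  "slide": [
    [0.001, 0, -0.0005],
    [0.002, 0, -0.0005],
    [0.002, 0, -0.0005],
    [0.002, 0, -0.0005]
  ],
  "spin": [0, 0, 0, 0]
}}

```text
time_s: 14.5
eef_pos: [0.5835, 0.0729, 0.0178]
tcp_rot: [0.994, -0.11, -0.0, 0.0]
ft_force: [-3.3, 0.4, 0.4]
opening: 0.0314
finger_force: 40.3
```

```bash
python3 -c "
from h import *
go([*jig(-70,62),.017],JY); print(manip.read_state()['moment'])"
```

```text
t 14.5 tcp [0.5835 0.0729 0.0178] phi -12.61 slide [-0.005  -0.0005  0.0008] spin -0.01 open 0.0314 F [-3.3  0.4  0.4] q6 1.9124459408895977
[0.23227591 0.53374696 0.01772533]
```

{"method": "apply_moves", "body": {
  "claw": [0.2, 0.2, 0.2],
  "slide": [
    [0.001, 0, 0],
    [0.001, 0, 0],
    [0.001, 0, 0]
  ],
  "spin": [0, 0, 0]
}}

```text
time_s: 14.88
eef_pos: [0.5839, 0.0727, 0.0178]
tcp_rot: [0.994, -0.11, -0.001, 0.0]
ft_force: [-6.1, 3.1, 3.2]
opening: 0.0316
finger_force: 40.5
```

{"method": "apply_moves", "body": {
  "claw": [0.2, 0.2, 0.2],
  "slide": [
    [0.001, 0, 0],
    [0.001, 0, 0],
    [0.001, 0, 0]
  ],
  "spin": [0, 0, 0]
}}

```text
time_s: 15.25
eef_pos: [0.5842, 0.0726, 0.0177]
tcp_rot: [0.994, -0.11, -0.002, 0.0]
ft_force: [-8.1, 3.1, 4.7]
opening: 0.0312
finger_force: 40.7
```

{"method": "apply_moves", "body": {
  "claw": [0.45, 0.6, 0.7, 0.7],
  "slide": [
    [0, 0, 0],
    [0, 0, 0],
    [0, 0, 0],
    [0, 0, 0]
  ],
  "spin": [0, 0, 0, 0]
}}

```text
time_s: 15.75
eef_pos: [0.5861, 0.0724, 0.0181]
tcp_rot: [0.994, -0.11, 0.0, -0.0]
ft_force: [0.0, -0.2, 1.2]
opening: 0.0595
finger_force: 0.0
```

{"method": "apply_moves", "body": {
  "claw": [0.7, 0.7, 0.7, 0.7],
  "slide": [
    [0, 0, -0.03],
    [0, 0, -0.08],
    [0, 0, -0.14],
    [0, 0, -0.16]
  ],
  "spin": [0, 0, 0, 0]
}}

```text
time_s: 16.25
eef_pos: [0.5878, 0.0726, 0.1821]
tcp_rot: [0.994, -0.11, 0.003, -0.001]
ft_force: [-0.3, 0.2, -0.1]
opening: 0.0598
finger_force: 0.0
```

{"method": "apply_moves", "body": {
  "claw": [0.7, 0.7, 0.7, 0.7, 0.7, 0.7],
  "slide": [
    [0, -0.06, -0.03],
    [0, -0.12, -0.03],
    [0, -0.18, -0.03],
    [0, -0.24, -0.03],
    [0, -0.26, -0.03],
    [0, -0.26, -0.03]
  ],
  "spin": [0, 0, 0, 0, 0, 0]
}}

```text
time_s: 17.0
eef_pos: [0.6423, 0.3269, 0.2074]
tcp_rot: [0.994, -0.109, -0.0, 0.0]
ft_force: [-0.6, 0.7, 0.5]
opening: 0.0595
finger_force: 0.0
```

```bash
python3 - <<'E'
from h import *
l=shot('top'); W=cloud(l)
R=np.array([[np.cos(np.radians(JY)),np.sin(np.radians(JY))],[-np.sin(np.radians(JY)),np.cos(np.radians(JY))]])
L=(W[...,:2]-J)@R.T*1000; z=W[...,2]
m=(z>.032)&(z<.042)&(L[...,0]<-12)&(L[...,0]>-150)&(abs(L[...,1]-62)<30)
uv=np.argwhere(m)[:,::-1]; q=((plane(l,uv,.038)[:,:2]-J)@R.T*1000).astype(np.float32); print('pallet',cv2.minAreaRect(q),q.min(0),q.max(0),np.median(z[m]))
y=mask(l,(22,140,100),(34,255,255),(245,165,290,215)); print('yel z',np.median(W[y][:,2]),cv2.minAreaRect((plane(l,np.argwhere(y)[:,::-1],.088)[:,:2]*1000).astype(np.float32)))
p=shot('scene')
a=cv2.resize(l['pixels'][155:265,205:315],(550,550),interpolation=cv2.INTER_CUBIC)
b=cv2.resize(p['pixels'][175:285,225:275],(250,550),interpolation=cv2.INTER_CUBIC)
cv2.imwrite('pics/c4.png',np.hstack([a,b]))
E
```

```text
pallet ((-72.431640625, 62.85120391845703), (31.756498336791992, 119.10701751708984), 89.522216796875) [-132.03732    46.777695] [-12.789164  79.07131 ] 0.03580318715303221
yel z nan ((630.3973999023438, -2.048542022705078), (75.73609161376953, 17.942142486572266), 44.83246612548828)
```

View pics/c4.png

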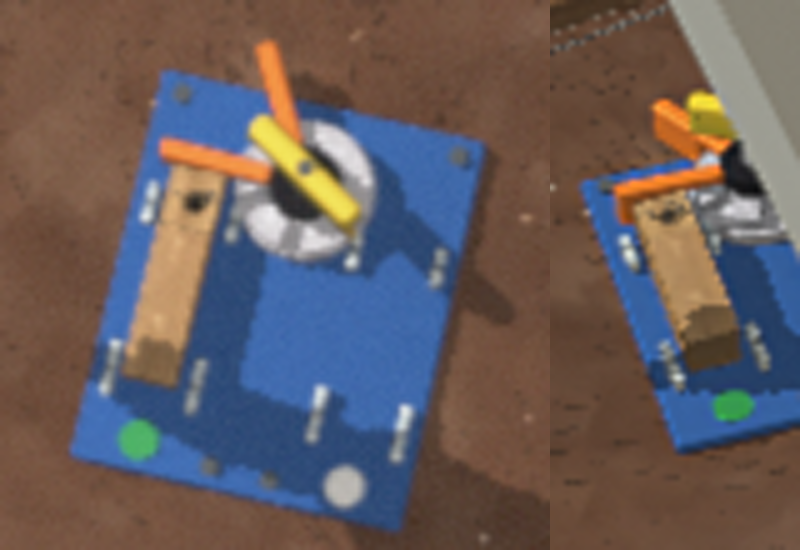

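The pallet lies square in the left channel with its front end at jig x ≈ -5, touching the orange arm. The knob is down, and the arm is clear.

```bash
python3 -c "
from cell import manip
print(manip.job_done())"
```

```text
the job is handed in; nothing more can be done
None
```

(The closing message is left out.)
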